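Put the setting gauges back on their holders

ROBOT

A 6-joint arm with a two-finger parallel gripper is mounted at the origin on the work surface. World frame = base frame: x ahead of the robot, y to its left, z up, the work surface at z = 0. Lengths are in m, angles in rad, forces in N, time in s.
With the tool pointing down it reaches from about 0.35 to 0.85 m from the base axis. Payload 8.1 kg.
Tool frame: the origin (TCP) lies between the finger pads; the fingertips stand 14 mm ahead of it and the grasp point (between the pads) lies 5 mm behind it (robot.tcp_to_tips is the z of the fingertips in the tool frame, in m); z points along the fingers, y is the line along which they close (so a half turn about z gives the same grasp; the last joint's range is limited). The gripper opens to 93 mm and grips with 3 to 60 N. Pads are 15 mm wide; open, the fingers measure 128 mm over their backs; the gripper's body (75 mm by 188 mm) begins 65 mm behind the grasp point.
Start: joints at [1.082, 0.13, 1.488, -0, 1.523, -0.085], TCP at [0.236, 0.552, 0.233] pointing down, gripper open.
Joint ranges: [-2.96, 2.96], [-0.89, 2.26], [0.02, 2.5], [-1.34, 4.48], [0, 2.73], [-2.66, 2.66]. Speed limits (rad/s): [2.39, 2.39, 2.79, 3.14, 3.14, 3.14].

INTERFACE

Orientations are given as a rotation vector (axis times angle).
In Python, from plant import sensors, read_camera, robot gives the robot as it stands.
- The arm moves only by the shell command python3 -m inch 'ROWS' [FORCE]. ROWS is a JSON list of rows, 1 to 20 of them, each an object with the fields aperture (the finger opening in m), trans (a list: dx, dy, dz in shares of the most that a row can go, 1 being 50 mm), rz (a turn about the tool's z in shares of 2 rad (1.0 is 2 rad)); a field left out counts as zero (the opening has to be given); each row shifts and turns the commanded pose from where the row before left it, along the tool's axes as they then stand; what a row does not reach is not made up. A row lasts 1/10 s, in which the tool goes at most 0.05 m and 0.15 rad, less where a joint would pass 70% of its speed; a pose out of reach is approached as far as the arm can. The fingers move at their own pace and stop on an object; FORCE is the grip in N (left out, the last holds). Time passes only in rows, so rows that do not move let the fingers close. It prints the time, the measured TCP pose, the force, the opening and the grip force at its end. No shift or turn number may pass 1 either way. Input that does not fit is refused with a message, and nothing moves.
- sensors.read_state(): the state, without advancing time (a new reading comes with each control period).
- read_camera(name): name is "scene" or "top"; returns a dict with "image" (480x640x3 uint8, red, green, blue), "depth" (480x640 float32, m along the optical axis (not along the pixel's ray), 0 where there is no reading), "fx", "fy", "cx", "cy" (pixels), "dist" ([k1, k2, p1, p2, k3] as OpenCV has them; the pictures are not rectified), "R" (3x3) and "t" (3): a world point X has camera coordinates R X + t. Camera axes: x right, y down, z forward; pixel columns grow to the right and rows downward; lengths in m; the calibration is good to about 2 mm. A picture is of the moment at which its call begins.
- robot.close_job(): hands the job in; it is judged then, once.
The state is a dict: "t": time; "q": joint angles; "dq": joint speeds; "joint_torque": joint torques, N m; "tool_pos": TCP position; "orientation": TCP orientation; "force": force on the tool from outside, world axes, zero at the start; "wrist_torque": the same for the moment, N m; "opening": finger opening in m; "gripper_force": force on a finger pad.
Only numpy, scipy, OpenCV 4.12 (cv2) and the standard library are available. Lean on these libraries where they do the work, as an engineer would, in place of code of your own. Each camera call takes 0.05 s, during which the arm holds its last target. There are 200 camera calls.

TASK

Put the four steel gauges away: the thick-walled ring flat down over the thin post, the thin-walled ring flat down over the thick post, the gauge block flat in the recess of the long tray, and the tube upright in the bored block, down until its black mark is level with the block's top. Set each gauge down in its holder, never letting go of one in mid-air, and leave all four released and at rest.

Things in the scene. Friction and masses are not known exactly. Their poses are not given: they have to be found in the camera images.
- thick_ring: Loose plain steel ring gauge with thick walls and a small hole: 60 mm outside, 22 mm hole, 18 mm high, about 0.34 kg, lying flat on the bench. Origin at the centre of its underside, z up along its axis.
- thin_ring: Loose plain steel ring gauge with thin walls and a wide hole: 48 mm outside, 36 mm hole, 18 mm high, about 0.11 kg, lying flat on the bench. Origin at the centre of its underside, z up along its axis.
- gauge_block: Loose plain steel gauge block, a rectangular bar 84 mm long (its y axis), 22 mm wide (its x axis), 16 mm high, about 0.23 kg, lying flat on the bench. Origin at the centre of its underside, z up.
- tube: Loose steel tube standing upright on the bench, 24 mm outside diameter, 80 mm high, about 0.16 kg, with a thin black mark around it 35 mm above its lower end. Origin at the centre of its lower end, z up along the tube.
- thin_post_stand: Fixed holder for the thick-walled ring: grey-green round base 72 mm across and 8 mm high with an upright aluminium post 10 mm in diameter, tapered at the top, whose top is 34 mm above the bench. Origin at the centre of the base's underside on the bench, z up along the post.
- thick_post_stand: Fixed holder for the thin-walled ring: grey-green round base 72 mm across and 8 mm high with an upright aluminium post 24 mm in diameter, tapered at the top, whose top is 34 mm above the bench. Origin at the centre of the base's underside on the bench, z up along the post.
- block_tray: Fixed holder for the gauge block: shallow tray 112 mm long (its y axis) by 48 mm wide (its x axis), with a rim 6 mm wide whose top is 10 mm above the bench around a recess of 100 by 36 mm whose aluminium floor is 4 mm above the bench. Origin at the centre of its underside on the bench, z up.
- bore_holder: Fixed holder for the tube: grey-green square block 70 by 70 mm, 43 mm high, with a round upright bore in the middle of its top, 28 mm in diameter (mouth widened by a 5 mm chamfer), 35 mm deep, flat bottom 8 mm above the bench. A tube standing on the bottom has its mark level with the block's top. Origin at the centre of its underside on the bench, z up along the bore.
Mind the look-alikes: they are no part of the job. Leave any purple look-alike of the thin_post_stand alone.

How it is judged:
By the outcome, as a careful person would: the job done as asked, in the order asked, and still so for the second after the job is handed in, with the robot touching nothing.
It also fails if it takes over 115 s, if anything falls off the work surface, if the arm or the gripper's body presses on something with over 40 N, if the wrist force passes 120 N, or if a joint passes its speed limit or range.

## Working session

There is one attempt and no reset: what is moved stays moved. The work goes in short steps, Python scripts to look and compute and a shell command to move; the robot and the scene stay as the last step left them, time stands still between calls to the robot, and variables do not carry over. Pictures are saved under pics/ and viewed, at most 14 in all, crops included, and the job is handed in when it is done.

```bash
ls; mkdir -p pics
python3 - <<'E'
from plant import sensors, read_camera, robot
import cv2,numpy as np
for n in ("top","scene"):
    c=read_camera(n); cv2.imwrite(f"pics/{n}0.png",c["image"][:,:,::-1])
    np.savez(f"{n}0.npz",**c)
    print(n,c["fx"],c["fy"],c["cx"],c["cy"],c["dist"],-c["R"].T@c["t"],c["R"].round(3).tolist())
s=sensors.read_state();print(s["t"],s["tool_pos"],s["orientation"],s["opening"],robot.tcp_to_tips)
E
```

```text
pics
top 501.9633872482458 501.9633872482458 315.15302922709606 244.77594884771653 [-0.08234011  0.          0.          0.          0.        ] [ 0.4020703  -0.05133113  1.00498304] [[-0.009, -1.0, -0.004], [-0.987, 0.009, -0.159], [0.159, 0.003, -0.987]]
scene 573.1726057736586 573.1726057736586 319.1984202246122 247.49133998500633 [-0.08690392  0.          0.          0.          0.        ] [0.9642997  0.49100276 1.0698253 ] [[-0.823, 0.568, 0.01], [0.466, 0.684, -0.562], [-0.326, -0.458, -0.827]]
0.1 [0.23548943 0.55130565 0.23169088] [-6.29959956e-01 -3.07726783e+00  2.56161073e-03] 0.09311063676786101 0.014
```

View pics/top0.png

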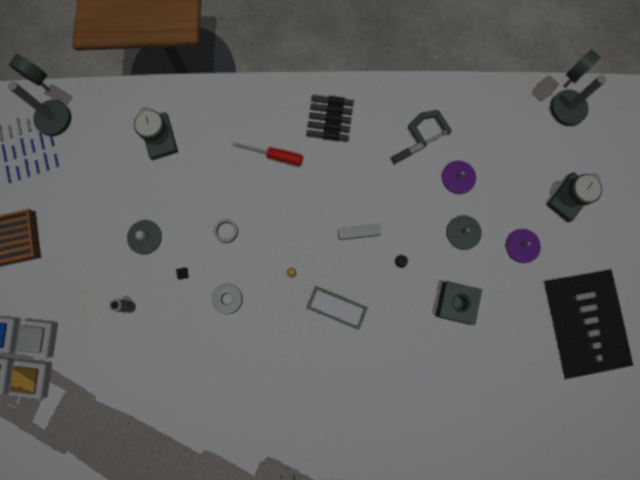

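View pics/scene0.png

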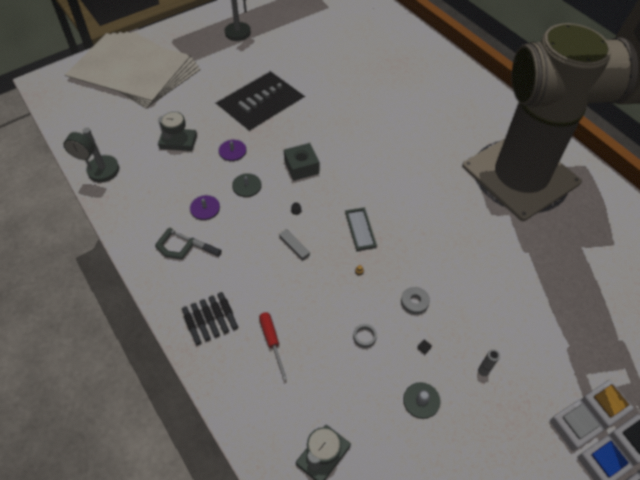

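Top view. Look-alikes:
- **Thin post:** candidates are grey-green (464,232), purple (459,177) and purple (523,245). I choose the grey-green one.
- **Thick post:** (144,237).
- **Rings:** thin-walled at (226,231), thick-walled at (227,299).
- **Block:** (359,232), going to the tray at (337,307).
- **Tube:** (122,305), going to the bore at (460,302).

Next I'll check these in close crops.

```bash
cat > h.py <<'E'
import numpy as np,cv2
def ray(c,uv):
    K=np.array([[c["fx"],0,c["cx"]],[0,c["fy"],c["cy"]],[0,0,1]])
    p=cv2.undistortPoints(np.array(uv,float).reshape(-1,1,2),K,c["dist"])[:,0]
    return np.c_[p,np.ones(len(p))]@c["R"], -c["R"].T@c["t"]
def world(c,uv,z):
    d,o=ray(c,uv); return o+d*((z-o[2])/d[:,2])[:,None]
def proj(c,X):
    K=np.array([[c["fx"],0,c["cx"]],[0,c["fy"],c["cy"]],[0,0,1]])
    return cv2.projectPoints(np.array(X,float).reshape(-1,3),cv2.Rodrigues(c["R"])[0],c["t"],K,c["dist"])[0][:,0]
E
python3 - <<'E'
import numpy as np,cv2
im=np.load("top0.npz")["image"][:,:,::-1]
for n,x in(("L",90),("R",300)):
    cv2.imwrite(f"pics/top{n}.png",cv2.resize(im[190:340,x:x+200],None,fx=4,fy=4,interpolation=cv2.INTER_CUBIC))
E
```

```text
(no output)
```

View pics/topL.png

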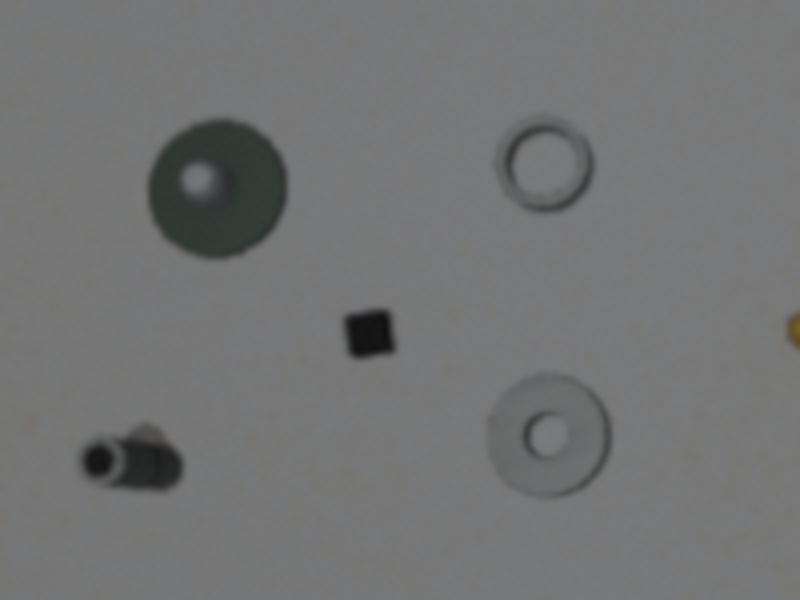

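View pics/topR.png

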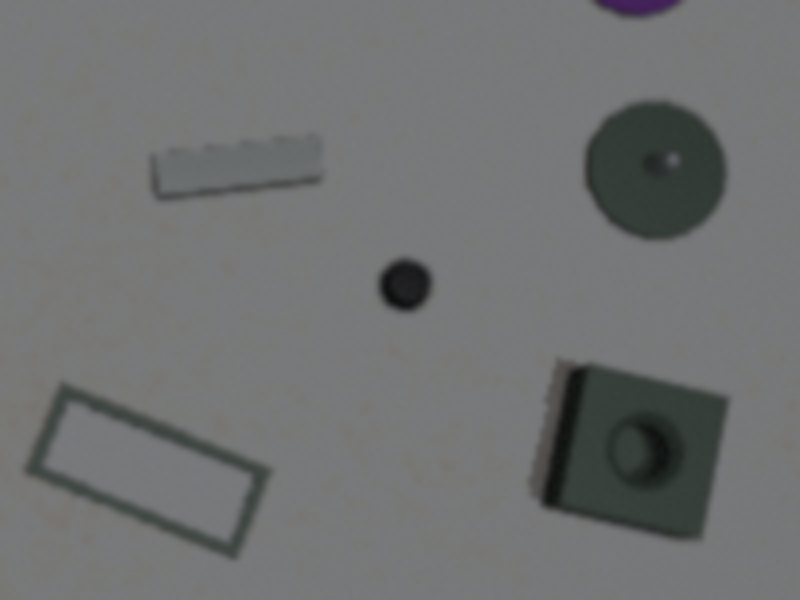

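```bash
cat > m.py <<'E'
import numpy as np,cv2
from h import *
from scipy.optimize import least_squares
c=dict(np.load("top0.npz"));s=dict(np.load("scene0.npz"))
a=np.linspace(0,2*np.pi,60)
def cyl(r,z0,z1): return np.vstack([np.c_[r*np.cos(a),r*np.sin(a),0*a+z] for z in(z0,z1)])
def box(w,l,z0,z1): return np.array([[i*w/2,j*l/2,z] for z in(z0,z1) for i,j in((1,1),(1,-1),(-1,-1),(-1,1))])
F=lambda x0,X,Y:np.c_[x0+(np.array(X)+.5)/4-.5,190+(np.array(Y)+.5)/4-.5]
def bbfit(x0,X,Y,M,g=(.4,0)):
    b=F(x0,X,Y).ravel()
    f=lambda p:(lambda q:np.r_[q.min(0),q.max(0)]-b)(proj(c,M+np.r_[p,0]))
    r=least_squares(f,g); return r.x,r.fun
P={}
for n,x0,X,Y,M in(("thickstand",90,(149,287),(119,258),cyl(.036,0,.008)),("thinring",90,(494,594),(113,213),cyl(.024,0,.018)),
  ("thickring",90,(487,612),(372,498),cyl(.03,0,.018)),("tube",90,(80,183),(434,491),cyl(.012,0,.08)),
  ("thinstand",300,(585,727),(100,240),cyl(.036,0,.008))):
    P[n],r=bbfit(x0,X,Y,M); print(n,P[n].round(4),"res px",r.round(2))
for n,x0,p,z in(("thickpost tip",90,(198,178),.034),("thinpost tip",300,(672,159),.034),("tubetop",90,(98,461),.08),("bore",300,(645,450),.043)):
    print(n,world(c,F(x0,*[[v] for v in p]),z).round(4)[0])
for n,pts,z,w,l in(("block",[(152,153),(319,135),(322,181),(160,199)],None,.022,.084),("tray",[(62,383),(271,469),(236,558),(26,472)],.010,.048,.112),("boretop",[(587,365),(729,398),(700,540),(557,505)],.043,.07,.07)):
    px=F(300,*zip(*pts))
    if n=="block":
        # hull fit with 4 extreme points
        def f(p):
            R=np.array([[np.cos(p[2]),-np.sin(p[2])],[np.sin(p[2]),np.cos(p[2])]]);B=box(w,l,0,.016);B[:,:2]=B[:,:2]@R.T+p[:2]
            h=cv2.convexHull(proj(c,B).astype(np.float32))
            return [cv2.pointPolygonTest(h,tuple(map(float,q)),True) for q in px]
        r=least_squares(f,[.42,-.13,0.1],diff_step=1e-4);print(n,r.x.round(4),r.fun.round(2));P[n]=r.x;continue
    W=world(c,px,z)[:,:2];cen=W.mean(0);e=(W[0]+W[3]-W[1]-W[2])/2;e2=(W[0]+W[1]-W[2]-W[3])/2
    print(n,cen.round(4),"long axis deg",np.degrees(np.arctan2(e[1],e[0])).round(1),"len",np.hypot(*e).round(4),np.hypot(*e2).round(4)); P[n]=np.r_[cen,np.arctan2(e[1],e[0])-np.pi/2]
print({k:v.round(4).tolist() for k,v in P.items()})
im=cv2.resize(s["image"][130:430,180:580][:,:,::-1],None,fx=2,fy=2,interpolation=cv2.INTER_CUBIC); im=cv2.convertScaleAbs(im,alpha=1.6)
def dr(pts):
    q=((proj(s,pts)-[180,130]+.5)*2-.5); cv2.polylines(im,[np.round(q*8).astype(int)],True,(0,0,255),1,cv2.LINE_AA,3)
for n,r,z in(("thickstand",.036,.008),("thickstand",.012,.034),("thinring",.024,.018),("thickring",.03,.018),("tube",.012,.08),("tube",.012,0),("thinstand",.036,.008),("thinstand",.005,.034)):
    dr(cyl(r,z,z)[:60]+np.r_[P[n],0])
for n,w,l,z in(("block",.022,.084,.016),("tray",.048,.112,.01),("boretop",.07,.07,.043)):
    p=P[n];R=np.array([[np.cos(p[2]),-np.sin(p[2])],[np.sin(p[2]),np.cos(p[2])]]);B=box(w,l,z,z)[:4];B[:,:2]=B[:,:2]@R.T+p[:2];dr(B)
dr(cyl(.019,.043,.043)[:60]+np.r_[P["boretop"][:2],0])
cv2.imwrite("pics/ov.png",im)
E
python3 m.py
```

```text
thickstand [0.5835 0.3017] res px [-0.63 -0.27  0.63  0.26]
thinring [0.5938 0.1325] res px [-0.07  0.04  0.07 -0.04]
thickring [0.4564 0.1271] res px [-0.21  0.36  0.21 -0.36]
tube [0.4419 0.325 ] res px [-0.93  0.05  1.   -0.07]
thinstand [ 0.5868 -0.3516] res px [-0.22 -0.2   0.22  0.19]
thickpost tip [0.5834 0.3015 0.034 ]
thinpost tip [ 0.5867 -0.351   0.034 ]
tubetop [0.4414 0.3265 0.08  ]
bore [ 0.4431 -0.3272  0.043 ]
block [ 0.5892 -0.1371  0.0879] [-0.08 -0.05 -0.04 -0.01]
tray [ 0.4375 -0.09  ] long axis deg 67.2 len 0.1114 0.0471
boretop [ 0.4423 -0.3264] long axis deg 75.9 len 0.0706 0.0695
{'thickstand': [0.5835, 0.3017], 'thinring': [0.5938, 0.1325], 'thickring': [0.4564, 0.1271], 'tube': [0.4419, 0.325], 'thinstand': [0.5868, -0.3516], 'block': [0.5892, -0.1371, 0.0879], 'tray': [0.4375, -0.09, -0.3984], 'boretop': [0.4423, -0.3264, -0.2469]}
```

View pics/ov.png

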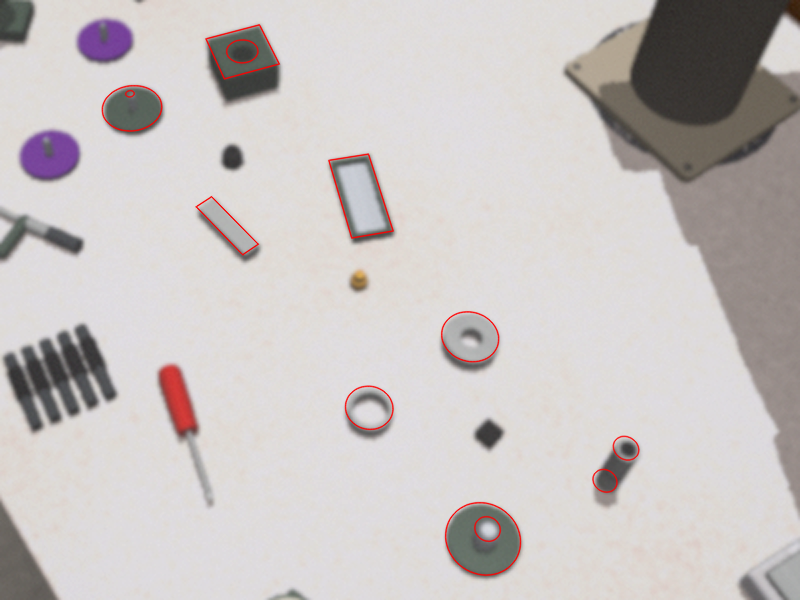

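Overlaying the top-view poses on the scene camera agrees to about 1 mm: the posts at (130,94) and (488,529), both rings, the block, the tray and the bore. The exception is the tube's foot, which appears lower (605,495) than predicted (605,480). I'll check that with depth.

Run:
```python
from m import *
def cloud(c):
    v,u=np.mgrid[0:480,0:640];d,o=ray(c,np.c_[u.ravel(),v.ravel()])
    return o+d*c["depth"].reshape(-1,1)  # d has unit cam z
for n,cc in(("top",c),("scene",s)):
    W=cloud(cc);ok=cc["depth"].ravel()>0;W=W[ok]
    for k,r in(("tube",.035),("thinring",.028),("thickring",.034),("thickstand",.034),("thinstand",.034),("block",.015),("tray",.015),("boretop",.03)):
        m=np.hypot(*(W[:,:2]-P[k][:2]).T)<r;Q=W[m];z=Q[:,2]
        h=Q[z>(.07 if k=="tube" else z.max()-.006)]
        print(n,k,m.sum(),"z pct",np.percentile(z,[2,50,90,99]).round(4),"top mean",h.mean(0).round(4) if len(h) else None)
    m=(np.hypot(*(W[:,:2]-P["tube"]).T)<.035)&(W[:,2]>.012)&(W[:,2]<.065);Q=W[m]
    if len(Q):
        for lo in(.012,.03,.05):
            q=Q[(Q[:,2]>lo)&(Q[:,2]<lo+.015)];print("  tube side",lo,len(q),q.mean(0).round(4))
```

```text
thickstand [0.5835 0.3017] res px [-0.63 -0.27  0.63  0.26]
thinring [0.5938 0.1325] res px [-0.07  0.04  0.07 -0.04]
thickring [0.4564 0.1271] res px [-0.21  0.36  0.21 -0.36]
tube [0.4419 0.325 ] res px [-0.93  0.05  1.   -0.07]
thinstand [ 0.5868 -0.3516] res px [-0.22 -0.2   0.22  0.19]
thickpost tip [0.5834 0.3015 0.034 ]
thinpost tip [ 0.5867 -0.351   0.034 ]
tubetop [0.4414 0.3265 0.08  ]
bore [ 0.4431 -0.3272  0.043 ]
block [ 0.5892 -0.1371  0.0879] [-0.08 -0.05 -0.04 -0.01]
tray [ 0.4375 -0.09  ] long axis deg 67.2 len 0.1114 0.0471
boretop [ 0.4423 -0.3264] long axis deg 75.9 len 0.0706 0.0695
{'thickstand': [0.5835, 0.3017], 'thinring': [0.5938, 0.1325], 'thickring': [0.4564, 0.1271], 'tube': [0.4419, 0.325], 'thinstand': [0.5868, -0.3516], 'block': [0.5892, -0.1371, 0.0879], 'tray': [0.4375, -0.09, -0.3984], 'boretop': [0.4423, -0.3264, -0.2469]}
top tube 980 z pct [-0.0021  0.0023  0.08    0.0835] top mean [0.4418 0.3242 0.0805]
top thinring 580 z pct [-0.0021  0.0034  0.0197  0.0222] top mean [0.5933 0.1309 0.0199]
top thickring 906 z pct [-0.0013  0.018   0.0209  0.022
[... 746 characters left out ...]
 top mean [0.5922 0.138  0.0203]
scene thickring 743 z pct [-0.0018  0.0171  0.0208  0.0232] top mean [0.4589 0.1302 0.0202]
scene thickstand 938 z pct [0.005  0.0095 0.0299 0.0359] top mean [0.5841 0.3043 0.0342]
scene thinstand 478 z pct [0.0031 0.0089 0.0125 0.0328] top mean [ 0.5864 -0.3472  0.0342]
scene block 133 z pct [-0.0021  0.0156  0.0186  0.0213] top mean [ 0.5882 -0.138   0.0176]
scene tray 108 z pct [0.0005 0.0049 0.0076 0.0101] top mean [ 0.4375 -0.0898  0.0064]
scene boretop 345 z pct [0.0145 0.0426 0.0462 0.0481] top mean [ 0.4426 -0.3259  0.046 ]
  tube side 0.012 37 [0.4507 0.3306 0.0199]
  tube side 0.03 42 [0.4507 0.3305 0.0378]
  tube side 0.05 50 [0.4502 0.3302 0.0578]
```

Depth shows the tube is 80 mm tall and upright, so the extra length is shadow. I'll use its rim position, (0.4415, 0.326). Now a helper that works out the move in tool axes.

```bash
cat > go.py <<'E'
import sys,numpy as np
from scipy.spatial.transform import Rotation as Ro
from plant import sensors
s=sensors.read_state();R=Ro.from_rotvec(s["orientation"]).as_matrix()
x,y,z,yaw=map(float,sys.argv[1:5])
d=R.T@(np.array([x,y,z])-s["tool_pos"]);cy=np.arctan2(R[1,1],R[0,1])
t=(cy-yaw+np.pi/2)%np.pi-np.pi/2   # tool z down: +turn lowers world yaw
print("t",round(s["t"],2),"pos",s["tool_pos"].round(4),"yaw",cy.round(3),"q6",s["q"][5].round(2),"tilt",R[:2,2].round(4),"op",round(s["opening"],4),"F",np.round(s["force"],1))
print("MOVE (tool axes, before turning)",d.round(4),"then TURN",t.round(3))
E
python3 go.py 0.4568 0.1275 0.10 1.5708
```

```text
t 0.1 pos [0.2355 0.5513 0.2317] yaw 1.167 q6 -0.09 tilt [-0.0008 -0.0015] op 0.0931 F [ 0.7 -0.9 -0.5]
MOVE (tool axes, before turning) [-0.3701 -0.3025  0.1321] then TURN -0.404
```

Careful with the scale: shifts go in shares of 50 mm and turns go in shares of 2 rad. That gives: 0.04 m is 0.8, -0.0252 m is -0.504, -0.135 rad / 2 = -0.0675.

```bash
python3 -m inch '[{"aperture":0.093,"trans":[-0.616,-0.504,0]},{"aperture":0.093,"trans":[-0.616,-0.504,0]},{"aperture":0.093,"trans":[-0.616,-0.504,0]},{"aperture":0.093,"trans":[-0.616,-0.504,0]},{"aperture":0.093,"trans":[-0.616,-0.504,0]},{"aperture":0.093,"trans":[-0.616,-0.504,0]},{"aperture":0.093,"trans":[-0.616,-0.504,0]},{"aperture":0.093,"trans":[-0.616,-0.504,0]},{"aperture":0.093,"trans":[-0.616,-0.504,0]},{"aperture":0.093,"trans":[-0.616,-0.504,0]},{"aperture":0.093,"trans":[-0.616,-0.504,0]},{"aperture":0.093,"trans":[-0.616,-0.504,0]},{"aperture":0.093,"trans":[0,0,0.8],"rz":-0.0675},{"aperture":0.093,"trans":[0,0,0.8],"rz":-0.0675},{"aperture":0.093,"trans":[0,0,0.8],"rz":-0.0675},{"aperture":0.093},{"aperture":0.093}]' 40; python3 go.py 0.4568 0.1275 0.018 1.5708
```

```text
t: 1.8
tool_pos: [0.4561, 0.1284, 0.1127]
orientation: [-0.004, -3.139, 0.001]
force: [0.1, -0.1, -0.3]
opening: 0.0928
gripper_force: 0.0
t 1.8 pos [0.4561 0.1284 0.1127] yaw 1.568 q6 -1.4 tilt [-0.0022 -0.0003] op 0.0928 F [ 0.1 -0.1 -0.3]
MOVE (tool axes, before turning) [-0.0009 -0.0008  0.0947] then TURN -0.003
```

To row units: 0.035 m is 0.7, 0.0245 m is 0.49.

```bash
python3 -m inch '[{"aperture":0.093,"trans":[-0.018,-0.016,0.7]},{"aperture":0.093,"trans":[0,0,0.7]},{"aperture":0.093,"trans":[0,0,0.49]},{"aperture":0.093},{"aperture":0.093},{"aperture":0.05},{"aperture":0.05},{"aperture":0.05},{"aperture":0.05},{"aperture":0.05},{"aperture":0.05},{"aperture":0.05}]' 40; python3 go.py 0.587 -0.351 0.12 1.5708
```

```text
t: 3.0
tool_pos: [0.4579, 0.1278, 0.0185]
orientation: [-0.002, 3.141, 0.0]
force: [-2.5, -0.4, 6.1]
opening: 0.0586
gripper_force: 40.0
t 3.0 pos [0.4579 0.1278 0.0185] yaw 1.572 q6 -1.41 tilt [0.0004 0.0002] op 0.0586 F [-2.5 -0.4  6.1]
MOVE (tool axes, before turning) [-0.1286 -0.4789 -0.1015] then TURN 0.001
```

To row units: -0.04 m is -0.8, -0.02 m is -0.4.

```bash
python3 -m inch '[{"aperture":0.05,"trans":[0,0,-0.4]},{"aperture":0.05,"trans":[0,0,-0.8]},{"aperture":0.05,"trans":[0,0,-0.8]},{"aperture":0.05},{"aperture":0.05}]' 40; python3 go.py 0.587 -0.351 0.12 1.5708
python3 - <<'E'
from plant import read_camera
import cv2,numpy as np
c=read_camera("scene");np.savez("s1.npz",**c)
im=cv2.convertScaleAbs(c["image"][180:380,300:560,::-1],alpha=1.6)
cv2.imwrite("pics/s1.png",cv2.resize(im,None,fx=3,fy=3,interpolation=cv2.INTER_CUBIC))
E
```

```text
t: 3.5
tool_pos: [0.4581, 0.1277, 0.1184]
orientation: [-0.002, 3.14, 0.0]
force: [0.3, -0.1, -4.0]
opening: 0.0589
gripper_force: 40.0
t 3.5 pos [0.4581 0.1277 0.1184] yaw 1.572 q6 -1.41 tilt [0.0014 0.0001] op 0.0589 F [ 0.3 -0.1 -4. ]
MOVE (tool axes, before turning) [-0.1283 -0.4789 -0.0015] then TURN 0.001
```

View pics/s1.png

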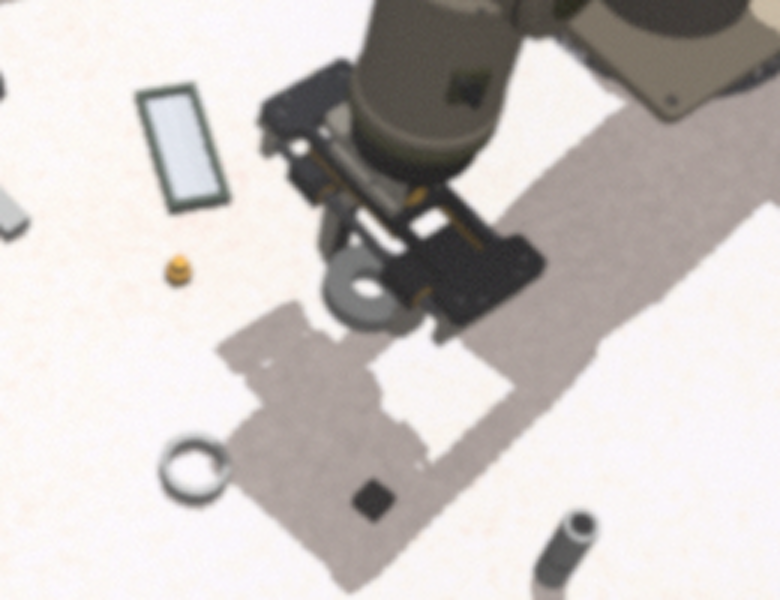

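```bash
python3 - <<'E' | tail -4
from m import *
c=dict(np.load("s1.npz"))
for ctr in((.4581,.1277),(.4481,.1277)):
    q=(proj(c,cyl(.03,.1,.118)+np.r_[ctr,0])-[300,180]+.5)*3-.5
    h=(proj(c,cyl(.011,.118,.118)[:60]+np.r_[ctr,0])-[300,180]+.5)*3-.5;h2=(proj(c,cyl(.011,.1,.1)[:60]+np.r_[ctr,0])-[300,180]+.5)*3-.5
    print(q.min(0),q.max(0),"hole top",h.min(0),h.max(0),"bot",h2.min(0),h2.max(0))
E
```

```text
boretop [ 0.4423 -0.3264] long axis deg 75.9 len 0.0706 0.0695
{'thickstand': [0.5835, 0.3017], 'thinring': [0.5938, 0.1325], 'thickring': [0.4564, 0.1271], 'tube': [0.4419, 0.325], 'thinstand': [0.5868, -0.3516], 'block': [0.5892, -0.1371, 0.0879], 'tray': [0.4375, -0.09, -0.3984], 'boretop': [0.4423, -0.3264, -0.2469]}
[316.57548283 242.56861243] [411.96543241 334.86877324] hole top [349.30035164 266.87344552] [382.92246142 295.59558973] bot [345.21796632 281.26136483] [378.39845252 309.75693428]
[328.21002801 235.43809317] [423.43403633 327.34046896] hole top [360.97047755 259.60205938] [394.48706773 288.15667018] bot [356.75045705 274.04149534] [389.82864492 302.37355121]
```

To row units: -0.04 m is -0.8, -0.0109 m is -0.218.

```bash
python3 -m inch '[{"aperture":0.05,"trans":[-0.1,-0.4,0]},{"aperture":0.05,"trans":[-0.218,-0.8,0]},{"aperture":0.05,"trans":[-0.218,-0.8,0]},{"aperture":0.05,"trans":[-0.218,-0.8,0]},{"aperture":0.05,"trans":[-0.218,-0.8,0]},{"aperture":0.05,"trans":[-0.218,-0.8,0]},{"aperture":0.05,"trans":[-0.218,-0.8,0]},{"aperture":0.05,"trans":[-0.218,-0.8,0]},{"aperture":0.05,"trans":[-0.218,-0.8,0]},{"aperture":0.05,"trans":[-0.218,-0.8,0]},{"aperture":0.05,"trans":[-0.218,-0.8,0]},{"aperture":0.05,"trans":[-0.218,-0.8,0]},{"aperture":0.05,"trans":[-0.1,-0.4,0]},{"aperture":0.05},{"aperture":0.05},{"aperture":0.05}]' 40; python3 go.py 0.589 -0.351 0.07 1.5708
```

```text
t: 5.15
tool_pos: [0.5873, -0.3505, 0.1161]
orientation: [0.003, -3.139, -0.003]
force: [0.1, -0.3, -2.9]
opening: 0.0589
gripper_force: 40.0
t 5.15 pos [ 0.5873 -0.3505  0.1161] yaw 1.573 q6 -2.19 tilt [-0.0026  0.0022] op 0.0589 F [ 0.1 -0.3 -2.9]
MOVE (tool axes, before turning) [-0.0018 -0.0006  0.0461] then TURN 0.002
```

To row units: 0.02 m is 0.4, 0.015 m is 0.3.

```bash
python3 -m inch '[{"aperture":0.05,"trans":[-0.036,-0.012,0.4]},{"aperture":0.05,"trans":[0,0,0.4]},{"aperture":0.05,"trans":[0,0,0.3]},{"aperture":0.05},{"aperture":0.05},{"aperture":0.05}]' 40; python3 go.py 0.589 -0.351 0.0265 1.5708
python3 - <<'E'
from plant import read_camera
import cv2,numpy as np
o=[]
for n,(y,x) in(("scene",(100,160)),("top",(180,390))):
    c=read_camera(n);np.savez(n+"2.npz",**c)
    o.append(cv2.resize(cv2.convertScaleAbs(c["image"][y:y+150,x:x+130,::-1],alpha=1.8),None,fx=3,fy=3,interpolation=cv2.INTER_CUBIC))
cv2.imwrite("pics/s2.png",np.hstack(o))
E
```

```text
t: 5.75
tool_pos: [0.5908, -0.3531, 0.0646]
orientation: [-0.002, 3.14, -0.002]
force: [0.5, 0.9, -2.4]
opening: 0.0587
gripper_force: 40.0
t 5.75 pos [ 0.5908 -0.3531  0.0646] yaw 1.572 q6 -2.19 tilt [ 0.0017 -0.0012] op 0.0587 F [ 0.5  0.9 -2.4]
MOVE (tool axes, before turning) [0.0018 0.0021 0.0381] then TURN 0.001
```

View pics/s2.png

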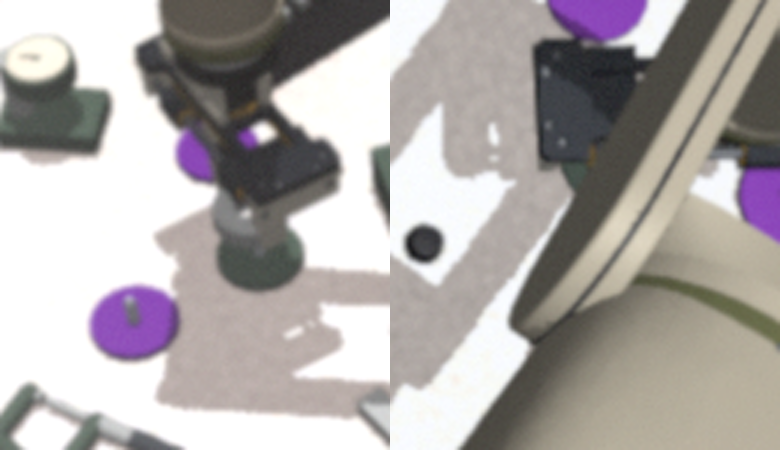

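The ring, crop (240,215), is above the grey-green base at (260,250), with the purple ones clear of it. The post itself is hidden, so I'll lower in steps and watch the force.

To row units: 0.007 m is 0.14, 0.004 m is 0.08.

```bash
python3 -m inch '[{"aperture":0.05,"trans":[0.036,0.042,0]},{"aperture":0.05,"trans":[0,0,0.14]},{"aperture":0.05,"trans":[0,0,0.14]},{"aperture":0.05,"trans":[0,0,0.08]},{"aperture":0.05},{"aperture":0.05}]' 40; python3 go.py 0.589 -0.351 0.0265 1.5708
```

```text
t: 6.45
tool_pos: [0.5879, -0.3505, 0.0447]
orientation: [0.002, -3.141, -0.001]
force: [-0.1, 0.4, -2.7]
opening: 0.0587
gripper_force: 40.0
t 6.45 pos [ 0.5879 -0.3505  0.0447] yaw 1.572 q6 -2.18 tilt [-0.0006  0.0005] op 0.0587 F [-0.1  0.4 -2.7]
MOVE (tool axes, before turning) [-0.0011 -0.0005  0.0182] then TURN 0.001
```

To row units: 0.006 m is 0.12, 0.004 m is 0.08.

```bash
python3 -m inch '[{"aperture":0.05,"trans":[-0.01,0,0.12]},{"aperture":0.05,"trans":[0,0,0.12]},{"aperture":0.05,"trans":[0,0,0.08]},{"aperture":0.05},{"aperture":0.05}]' 40;  python3 -m inch '[{"aperture":0.05,"trans":[0,0,0.02]},{"aperture":0.05,"trans":[0,0,0.01]},{"aperture":0.05}]'; python3 go.py 0.589 -0.351 0.0265 1.5708
```

```text
t: 6.95
tool_pos: [0.5885, -0.3506, 0.0288]
orientation: [0.002, -3.141, -0.0]
force: [0.6, 0.5, -2.4]
opening: 0.0591
gripper_force: 40.0
t: 7.25
tool_pos: [0.5887, -0.3507, 0.0277]
orientation: [-0.002, 3.141, -0.0]
force: [0.3, -0.5, -2.7]
opening: 0.0589
gripper_force: 40.0
t 7.25 pos [ 0.5887 -0.3507  0.0277] yaw 1.572 q6 -2.18 tilt [ 0.0001 -0.0001] op 0.0589 F [ 0.3 -0.5 -2.7]
MOVE (tool axes, before turning) [-0.0003 -0.0003  0.0012] then TURN 0.001
```

To row units: 0.001 m is 0.02.

```bash
python3 -m inch '[{"aperture":0.05,"trans":[0,0,0.02]},{"aperture":0.05}]';  python3 -m inch '[{"aperture":0.05,"trans":[0,0,0.02]},{"aperture":0.05}]'|sed -n '2p;4p'
```

```text
t: 7.45
tool_pos: [0.5887, -0.3507, 0.0267]
orientation: [-0.002, 3.141, -0.0]
force: [0.1, -0.3, -2.7]
opening: 0.059
gripper_force: 40.0
tool_pos: [0.5887, -0.3508, 0.0266]
force: [-3.5, 2.4, 4.8]
```

Contact at the expected seating height, so I release and lift.

To row units: -0.05 m is -1, -0.03 m is -0.6.

```bash
python3 -m inch '[{"aperture":0.093},{"aperture":0.093},{"aperture":0.093},{"aperture":0.093},{"aperture":0.093},{"aperture":0.093},{"aperture":0.093},{"aperture":0.093,"trans":[0,0,-0.6]},{"aperture":0.093,"trans":[0,0,-1]},{"aperture":0.093,"trans":[0,0,-0.4]},{"aperture":0.093}]'; python3 go.py 0.5938 0.1325 0.11 1.5708
```

```text
t: 8.75
tool_pos: [0.5913, -0.3525, 0.1315]
orientation: [-0.002, 3.134, -0.008]
force: [-0.0, -0.7, 0.4]
opening: 0.093
gripper_force: 0.0
t 8.75 pos [ 0.5913 -0.3525  0.1315] yaw 1.572 q6 -2.18 tilt [ 0.0073 -0.0051] op 0.093 F [-0.  -0.7  0.4]
MOVE (tool axes, before turning) [-0.0029  0.4851  0.019 ] then TURN 0.001
```

To row units: 0.045 m is 0.9, 0.04 m is 0.8.

```bash
python3 -m inch '[{"aperture":0.093,"trans":[0,0.4,0]},{"aperture":0.093,"trans":[0,0.9,0]},{"aperture":0.093,"trans":[0,0.9,0]},{"aperture":0.093,"trans":[0,0.9,0]},{"aperture":0.093,"trans":[0,0.9,0]},{"aperture":0.093,"trans":[0,0.9,0]},{"aperture":0.093,"trans":[0,0.9,0]},{"aperture":0.093,"trans":[0,0.9,0]},{"aperture":0.093,"trans":[0,0.9,0]},{"aperture":0.093,"trans":[0,0.9,0]},{"aperture":0.093,"trans":[0,0.8,0]},{"aperture":0.093,"trans":[0,0.4,0]},{"aperture":0.093,"trans":[0,0,0.4]},{"aperture":0.093},{"aperture":0.093}]' 30; python3 go.py 0.5938 0.1325 0.018 1.5708
python3 - <<'E'
from plant import read_camera
import cv2,numpy as np
c=read_camera("scene");np.savez("s3.npz",**c)
cv2.imwrite("pics/s3.png",cv2.resize(cv2.convertScaleAbs(c["image"][120:360,180:440,::-1],alpha=1.7),None,fx=2.5,fy=2.5,interpolation=cv2.INTER_CUBIC))
E
```

```text
t: 10.25
tool_pos: [0.5868, 0.134, 0.1041]
orientation: [0.002, -3.138, 0.001]
force: [0.3, 1.3, 0.4]
opening: 0.0934
gripper_force: 0.0
t 10.25 pos [0.5868 0.134  0.1041] yaw 1.572 q6 -1.43 tilt [-0.0032 -0.0006] op 0.0934 F [0.3 1.3 0.4]
MOVE (tool axes, before turning) [-0.0072 -0.0014  0.0861] then TURN 0.001
```

View pics/s3.png

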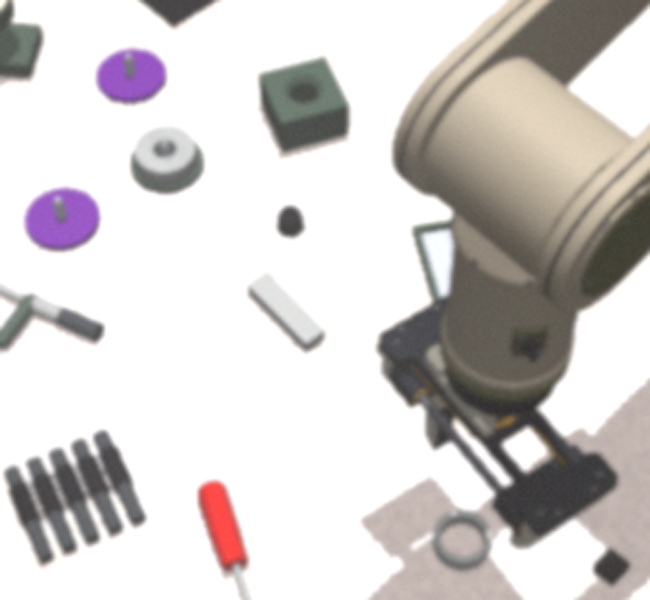

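The thick ring lies flat over the thin post at crop (166,152), with the post visible in its hole. Next is the thin ring at (462,540).

```bash
python3 -m inch '[{"aperture":0.093,"trans":[-0.144,-0.028,0]},{"aperture":0.093,"trans":[0,0,0.7]},{"aperture":0.093,"trans":[0,0,0.7]},{"aperture":0.093,"trans":[0,0,0.32]},{"aperture":0.093},{"aperture":0.093}]' 25; python3 go.py 0.5938 0.1325 0.018 1.5708
```

```text
t: 10.9
tool_pos: [0.5962, 0.1327, 0.0208]
orientation: [-0.001, 3.141, 0.0]
force: [-0.1, 0.2, 1.5]
opening: 0.0931
gripper_force: 0.0
t 10.9 pos [0.5962 0.1327 0.0208] yaw 1.572 q6 -1.44 tilt [0.0009 0.0001] op 0.0931 F [-0.1  0.2  1.5]
MOVE (tool axes, before turning) [ 0.0024 -0.0002  0.0027] then TURN 0.001
```

To row units: 0.0025 m is 0.05, 0.0024 m is 0.048.

```bash
python3 -m inch '[{"aperture":0.093,"trans":[0.048,-0.004,0.05]},{"aperture":0.093},{"aperture":0.04},{"aperture":0.04},{"aperture":0.04},{"aperture":0.04},{"aperture":0.04},{"aperture":0.04},{"aperture":0.04},{"aperture":0.04},{"aperture":0.04}]' 25; python3 go.py 0.5835 0.3017 0.105 1.5708
```

```text
t: 12.0
tool_pos: [0.5928, 0.1327, 0.0171]
orientation: [0.002, -3.142, -0.0]
force: [0.3, 0.5, -0.2]
opening: 0.0473
gripper_force: 25.0
t 12.0 pos [0.5928 0.1327 0.0171] yaw 1.572 q6 -1.44 tilt [-0.0001  0.    ] op 0.0473 F [ 0.3  0.5 -0.2]
MOVE (tool axes, before turning) [ 0.0092  0.169  -0.0879] then TURN 0.001
```

To row units: -0.04 m is -0.8, -0.03 m is -0.6.

```bash
python3 -m inch '[{"aperture":0.04,"trans":[0,0,-0.6]},{"aperture":0.04,"trans":[0,0,-0.8]},{"aperture":0.04,"trans":[0.04,0.4,-0.36]},{"aperture":0.04,"trans":[0.04,0.8,0]},{"aperture":0.04,"trans":[0.04,0.8,0]},{"aperture":0.04,"trans":[0.04,0.8,0]},{"aperture":0.04,"trans":[0.044,0.586,0]},{"aperture":0.04,"trans":[0,0,0.4]},{"aperture":0.04,"trans":[0,0,0.34]},{"aperture":0.04},{"aperture":0.04},{"aperture":0.04}]' 25; python3 go.py 0.5825 0.302 0.043 1.5708
python3 - <<'E'
from plant import read_camera
import cv2,numpy as np
o=[]
for n,(y,x) in(("scene",(320,350)),("top",(160,80))):
    c=read_camera(n);np.savez(n+"4.npz",**c)
    o.append(cv2.resize(cv2.convertScaleAbs(c["image"][y:y+150,x:x+130,::-1],alpha=1.8),None,fx=3,fy=3,interpolation=cv2.INTER_CUBIC))
cv2.imwrite("pics/s4.png",np.hstack(o))
E
```

```text
t: 13.2
tool_pos: [0.5831, 0.3014, 0.0689]
orientation: [-0.0, 3.141, 0.0]
force: [-0.1, 0.1, -0.9]
opening: 0.0477
gripper_force: 25.0
t 13.2 pos [0.5831 0.3014 0.0689] yaw 1.571 q6 -1.17 tilt [0.0007 0.0002] op 0.0477 F [-0.1  0.1 -0.9]
MOVE (tool axes, before turning) [0.0006 0.0006 0.0259] then TURN 0.0
```

View pics/s4.png

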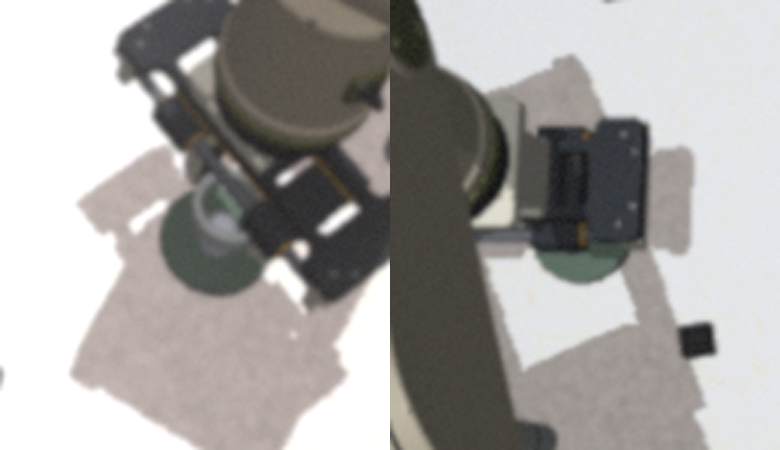

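Scene crop: the ring at (215,215) is above the stand, with the post tip showing inside its lower half. Lowering.

To row units: 0.008 m is 0.16, 0.0006 m is 0.012.

```bash
python3 -m inch '[{"aperture":0.04,"trans":[0.012,0.012,0.16]},{"aperture":0.04,"trans":[0,0,0.16]},{"aperture":0.04,"trans":[0,0,0.16]},{"aperture":0.04},{"aperture":0.04},{"aperture":0.04}]' 25; python3 go.py 0.5825 0.302 0.0251 1.5708
```

```text
t: 13.9
tool_pos: [0.5821, 0.3027, 0.0443]
orientation: [-0.002, 3.141, 0.0]
force: [-0.5, -0.6, -0.4]
opening: 0.0472
gripper_force: 25.0
t 13.9 pos [0.5821 0.3027 0.0443] yaw 1.572 q6 -1.17 tilt [0.0003 0.0001] op 0.0472 F [-0.5 -0.6 -0.4]
MOVE (tool axes, before turning) [-0.0004 -0.0007  0.0192] then TURN 0.001
```

Ring bottom is at 0.027 with no contact, so it is over the post.

To row units: 0.006 m is 0.12, 0.005 m is 0.1.

```bash
python3 -m inch '[{"aperture":0.04,"trans":[0,0,0.12]},{"aperture":0.04,"trans":[0,0,0.12]},{"aperture":0.04,"trans":[0,0,0.1]},{"aperture":0.04},{"aperture":0.04}]'|sed -n '2p;4p';  python3 -m inch '[{"aperture":0.04,"trans":[0,0,0.02]},{"aperture":0.04}]'|sed -n '2p;4p'; python3 -m inch '[{"aperture":0.04,"trans":[0,0,0.02]},{"aperture":0.04}]'|sed -n '2p;4p'
```

```text
tool_pos: [0.5816, 0.3025, 0.0267]
force: [-0.3, -0.2, -1.7]
tool_pos: [0.582, 0.3027, 0.0263]
force: [-0.7, -0.2, -1.1]
tool_pos: [0.5819, 0.3026, 0.0251]
force: [0.5, -0.2, -1.0]
```

To row units: 0.0006 m is 0.012.

```bash
python3 -m inch '[{"aperture":0.04,"trans":[0,0,0.012]},{"aperture":0.04}]'|sed -n '2p;4p'
```

```text
tool_pos: [0.5819, 0.3026, 0.0251]
force: [-2.4, -1.2, 4.2]
```

To row units: 0.0006 m is 0.012.

```bash
python3 -m inch '[{"aperture":0.04,"trans":[0,0,0.012]},{"aperture":0.04}]'|sed -n '2p;4p'
```

```text
tool_pos: [0.5819, 0.3026, 0.025]
force: [-5.8, -3.1, 8.7]
```

Contact: seated. Release and lift.

To row units: -0.05 m is -1, -0.0006 m is -0.012.

```bash
python3 -m inch '[{"aperture":0.093,"trans":[0,0,-0.012]},{"aperture":0.093},{"aperture":0.093},{"aperture":0.093},{"aperture":0.093},{"aperture":0.093},{"aperture":0.093},{"aperture":0.093},{"aperture":0.093,"trans":[0,0,-0.6]},{"aperture":0.093,"trans":[0,0,-1]},{"aperture":0.093},{"aperture":0.093}]'; python3 go.py 0.5888 -0.1373 0.105 0.0879
```

```text
t: 16.4
tool_pos: [0.5835, 0.3033, 0.1071]
orientation: [-0.002, 3.137, 0.003]
force: [0.0, -0.2, -0.8]
opening: 0.0926
gripper_force: 0.0
t 16.4 pos [0.5835 0.3033 0.1071] yaw 1.572 q6 -1.17 tilt [0.0043 0.0018] op 0.0926 F [ 0.  -0.2 -0.8]
MOVE (tool axes, before turning) [-0.0048 -0.4406  0.0013] then TURN 1.484
```

To row units: -0.045 m is -0.9, -0.04 m is -0.8, 0.148 rad / 2 = 0.074.

```bash
python3 -m inch '[{"aperture":0.093,"trans":[0,-0.4,0]},{"aperture":0.093,"trans":[0,-0.9,0]},{"aperture":0.093,"trans":[0,-0.9,0]},{"aperture":0.093,"trans":[0,-0.9,0]},{"aperture":0.093,"trans":[0,-0.9,0]},{"aperture":0.093,"trans":[0,-0.9,0]},{"aperture":0.093,"trans":[0,-0.9,0]},{"aperture":0.093,"trans":[0,-0.9,0]},{"aperture":0.093,"trans":[0,-0.9,0]},{"aperture":0.093,"trans":[0,-0.8,0]},{"aperture":0.093,"trans":[-0.1,-0.4,0]},{"aperture":0.093,"rz":0.074},{"aperture":0.093,"rz":0.074},{"aperture":0.093,"rz":0.074},{"aperture":0.093,"rz":0.074},{"aperture":0.093,"rz":0.074},{"aperture":0.093,"rz":0.074},{"aperture":0.093,"rz":0.074},{"aperture":0.093,"rz":0.074},{"aperture":0.093,"rz":0.074}]'|tail -2; python3 -m inch '[{"aperture":0.093,"rz":0.074},{"aperture":0.093},{"aperture":0.093},{"aperture":0.093}]'; python3 go.py 0.5888 -0.1373 0.0225 0.0879
python3 - <<'E'
from plant import read_camera
import cv2,numpy as np
o=[]
for n,(y,x) in(("scene",(170,240)),("scene",(320,350))):
    c=read_camera(n)
    o.append(cv2.resize(cv2.convertScaleAbs(c["image"][y:y+150,x:x+130,::-1],alpha=1.8),None,fx=3,fy=3,interpolation=cv2.INTER_CUBIC))
cv2.imwrite("pics/s5.png",np.hstack(o))
E
```

```text
opening: 0.0931
gripper_force: 0.0
t: 18.8
tool_pos: [0.587, -0.1372, 0.104]
orientation: [-2.112, -2.324, 0.001]
force: [0.4, -0.0, -0.5]
opening: 0.0928
gripper_force: 0.0
t 18.8 pos [ 0.587  -0.1372  0.104 ] yaw 0.096 q6 -0.41 tilt [-0.0009  0.0003] op 0.0928 F [ 0.4 -0.  -0.5]
MOVE (tool axes, before turning) [-0.0003  0.0018  0.0815] then TURN 0.008
```

View pics/s5.png

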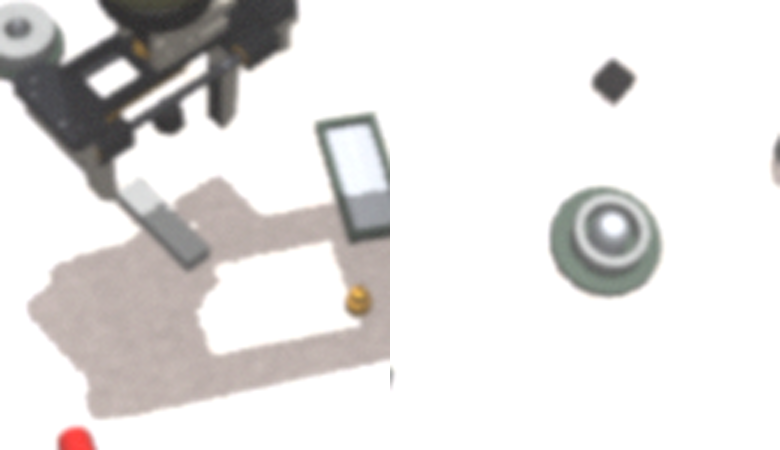

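The thin ring is flat over the thick post at right crop (610,232), and the fingers straddle the block. Descending to grip it.

To row units: 0.03 m is 0.6, 0.0145 m is 0.29, 0.008 rad / 2 = 0.004.

```bash
python3 -m inch '[{"aperture":0.093,"trans":[0,0.036,0.6],"rz":0.004},{"aperture":0.093,"trans":[0,0,0.6]},{"aperture":0.093,"trans":[0,0,0.29]},{"aperture":0.093},{"aperture":0.093},{"aperture":0.093}]' 40; python3 go.py 0.5888 -0.1373 0.0225 0.0879
```

```text
t: 19.5
tool_pos: [0.5906, -0.1377, 0.032]
orientation: [2.124, 2.311, 0.002]
force: [0.1, 0.3, -1.1]
opening: 0.0931
gripper_force: 0.0
t 19.5 pos [ 0.5906 -0.1377  0.032 ] yaw 0.084 q6 -0.4 tilt [ 0.0027 -0.0009] op 0.0931 F [ 0.1  0.3 -1.1]
MOVE (tool axes, before turning) [ 0.0005 -0.0017  0.0095] then TURN -0.004
```

To row units: 0.0095 m is 0.19, -0.0017 m is -0.034, -0.004 rad / 2 = -0.002.

```bash
python3 -m inch '[{"aperture":0.093,"trans":[0.01,-0.034,0.19],"rz":-0.002},{"aperture":0.093},{"aperture":0.01},{"aperture":0.01},{"aperture":0.01},{"aperture":0.01},{"aperture":0.01},{"aperture":0.01},{"aperture":0.01},{"aperture":0.01},{"aperture":0.01},{"aperture":0.01},{"aperture":0.01},{"aperture":0.01}]' 40; python3 go.py 0.4375 -0.09 0.105 -0.398
```

```text
t: 20.9
tool_pos: [0.5876, -0.1369, 0.0206]
orientation: [2.121, 2.317, 0.0]
force: [1.5, -0.6, -0.5]
opening: 0.0209
gripper_force: 40.0
t 20.9 pos [ 0.5876 -0.1369  0.0206] yaw 0.088 q6 -0.4 tilt [ 0.0003 -0.    ] op 0.0209 F [ 1.5 -0.6 -0.5]
MOVE (tool axes, before turning) [ 0.0599 -0.1454 -0.0844] then TURN 0.486
```

The tips would clear the tray rim by only 0.6 mm. I'll regrip 3 mm higher while the block still rests on the bench.

To row units: -0.003 m is -0.06.

```bash
python3 -m inch '[{"aperture":0.03},{"aperture":0.03},{"aperture":0.03},{"aperture":0.03,"trans":[0,0,-0.06]},{"aperture":0.03},{"aperture":0.03},{"aperture":0.01},{"aperture":0.01},{"aperture":0.01},{"aperture":0.01},{"aperture":0.01}]' 45; python3 go.py 0.4375 -0.09 0.105 -0.398
```

```text
t: 22.0
tool_pos: [0.5875, -0.1368, 0.0235]
orientation: [2.122, 2.317, 0.0]
force: [0.4, 0.1, -0.3]
opening: 0.0215
gripper_force: 45.0
t 22.0 pos [ 0.5875 -0.1368  0.0235] yaw 0.088 q6 -0.4 tilt [0. 0.] op 0.0215 F [ 0.4  0.1 -0.3]
MOVE (tool axes, before turning) [ 0.0598 -0.1453 -0.0815] then TURN 0.486
```

To row units: -0.03 m is -0.6, -0.0253 m is -0.506, 0.122 rad / 2 = 0.061.

```bash
python3 -m inch '[{"aperture":0.01,"trans":[0,0,-0.4]},{"aperture":0.01,"trans":[0,0,-0.6]},{"aperture":0.01,"trans":[0.196,-0.506,-0.2]},{"aperture":0.01,"trans":[0.25,-0.6,0]},{"aperture":0.01,"trans":[0.25,-0.6,0]},{"aperture":0.01,"trans":[0.25,-0.6,0]},{"aperture":0.01,"trans":[0.25,-0.6,0]},{"aperture":0.01,"rz":0.061},{"aperture":0.01,"rz":0.061},{"aperture":0.01,"rz":0.061},{"aperture":0.01,"rz":0.06},{"aperture":0.01,"trans":[0,0,0.4]},{"aperture":0.01},{"aperture":0.01},{"aperture":0.01}]' 45; python3 go.py 0.4375 -0.09 0.0275 -0.398
python3 - <<'E'
from plant import read_camera
import cv2,numpy as np
o=[]
for n,(y,x) in(("scene",(150,280)),("top",(250,280))):
    c=read_camera(n);np.savez(n+"6.npz",**c)
    o.append(cv2.resize(cv2.convertScaleAbs(c["image"][y:y+150,x:x+130,::-1],alpha=1.8),None,fx=3,fy=3,interpolation=cv2.INTER_CUBIC))
cv2.imwrite("pics/s6.png",np.hstack(o))
E
```

```text
t: 23.5
tool_pos: [0.4376, -0.0901, 0.064]
orientation: [2.616, 1.739, 0.0]
force: [-0.6, -0.0, -2.4]
opening: 0.0212
gripper_force: 45.0
t 23.5 pos [ 0.4376 -0.0901  0.064 ] yaw -0.398 q6 0.08 tilt [ 0.0002 -0.0001] op 0.0212 F [-0.6 -0.  -2.4]
MOVE (tool axes, before turning) [ 0.0001 -0.0002  0.0365] then TURN 0.0
```

View pics/s6.png

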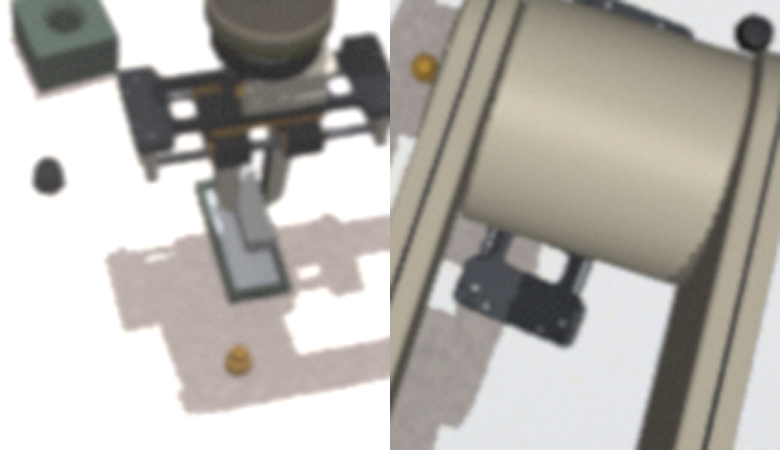

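The block is parallel to the tray and centred over it, at about 36 mm above seat. Lowering.

Careful with the scale: shifts go in shares of 50 mm and turns go in shares of 2 rad. That gives: 0.01 m is 0.2, 0.008 m is 0.16.

```bash
python3 -m inch '[{"aperture":0.01,"trans":[0,0,0.2]},{"aperture":0.01,"trans":[0,0,0.2]},{"aperture":0.01,"trans":[0,0,0.16]},{"aperture":0.01,"trans":[0,0,0.1]},{"aperture":0.01},{"aperture":0.01},{"aperture":0.01}]'|sed -n '2p;4p';  python3 -m inch '[{"aperture":0.01,"trans":[0,0,0.02]},{"aperture":0.01,"trans":[0,0,0.02]},{"aperture":0.01},{"aperture":0.01}]'|sed -n '2p;4p'; python3 -m inch '[{"aperture":0.01,"trans":[0,0,0.02]},{"aperture":0.01}]'|sed -n '2p;4p'
```

```text
tool_pos: [0.4378, -0.0902, 0.0309]
force: [-0.4, -0.0, -3.1]
tool_pos: [0.4375, -0.0901, 0.0286]
force: [-0.3, 0.9, -3.3]
tool_pos: [0.4375, -0.0901, 0.0275]
force: [0.2, 0.9, -1.8]
```

To row units: 0.0007 m is 0.014.

```bash
python3 -m inch '[{"aperture":0.01,"trans":[0,0,0.014]},{"aperture":0.01}]'|sed -n '2p;4p'
```

```text
tool_pos: [0.4375, -0.0901, 0.0274]
force: [-2.4, 0.5, 5.7]
```

Seated. Release, lift, and head for the tube.

To row units: -0.05 m is -1, -0.03 m is -0.6.

```bash
python3 -m inch '[{"aperture":0.06},{"aperture":0.06},{"aperture":0.06},{"aperture":0.06},{"aperture":0.06},{"aperture":0.093,"trans":[0,0,-0.6]},{"aperture":0.093,"trans":[0,0,-1]},{"aperture":0.093,"trans":[0,0,-0.6]},{"aperture":0.093},{"aperture":0.093}]'; python3 go.py 0.4415 0.326 0.125 -0.398
```

```text
t: 26.1
tool_pos: [0.438, -0.0903, 0.1374]
orientation: [2.615, 1.738, 0.002]
force: [-0.5, 0.4, 0.2]
opening: 0.0918
gripper_force: 0.0
t 26.1 pos [ 0.438  -0.0903  0.1374] yaw -0.398 q6 0.08 tilt [ 0.0018 -0.0006] op 0.0918 F [-0.5  0.4  0.2]
MOVE (tool axes, before turning) [ 0.3851 -0.1582  0.0122] then TURN 0.0
```

To row units: 0.037 m is 0.74, 0.0338 m is 0.676.

```bash
python3 -m inch '[{"aperture":0.093,"trans":[0.37,-0.152,0]},{"aperture":0.093,"trans":[0.74,-0.304,0]},{"aperture":0.093,"trans":[0.74,-0.304,0]},{"aperture":0.093,"trans":[0.74,-0.304,0]},{"aperture":0.093,"trans":[0.74,-0.304,0]},{"aperture":0.093,"trans":[0.74,-0.304,0]},{"aperture":0.093,"trans":[0.74,-0.304,0]},{"aperture":0.093,"trans":[0.74,-0.304,0]},{"aperture":0.093,"trans":[0.74,-0.304,0]},{"aperture":0.093,"trans":[0.74,-0.304,0]},{"aperture":0.093,"trans":[0.676,-0.276,0]},{"aperture":0.093},{"aperture":0.093},{"aperture":0.093}]'; python3 go.py 0.4415 0.326 0.064 -0.398
python3 - <<'E'
from plant import read_camera
import cv2,numpy as np
o=[]
for n,(y,x) in(("scene",(280,430)),("scene",(150,280))):
    c=read_camera(n)
    o.append(cv2.resize(cv2.convertScaleAbs(c["image"][y:y+150,x:x+130,::-1],alpha=1.8),None,fx=3,fy=3,interpolation=cv2.INTER_CUBIC))
cv2.imwrite("pics/s7.png",np.hstack(o))
E
```

```text
t: 27.5
tool_pos: [0.4402, 0.3252, 0.1352]
orientation: [2.617, 1.738, -0.004]
force: [-0.1, -0.5, 0.2]
opening: 0.093
gripper_force: 0.0
t 27.5 pos [0.4402 0.3252 0.1352] yaw -0.398 q6 0.94 tilt [-0.0023 -0.0018] op 0.093 F [-0.1 -0.5  0.2]
MOVE (tool axes, before turning) [0.0014 0.001  0.0712] then TURN -0.0
```

View pics/s7.png

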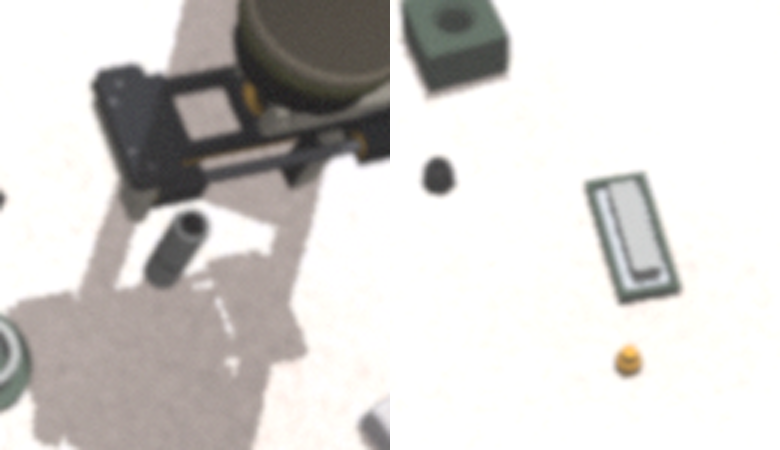

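The block lies flat in the tray recess at right crop (635,230), and the tube stands between the fingers at (180,245). Descending to grip the tube.

To row units: 0.03 m is 0.6, 0.02 m is 0.4.

```bash
python3 -m inch '[{"aperture":0.093,"trans":[0.028,0.02,0.4]},{"aperture":0.093,"trans":[0,0,0.6]},{"aperture":0.093,"trans":[0,0,0.36]},{"aperture":0.093},{"aperture":0.093},{"aperture":0.093}]' 40; python3 go.py 0.4415 0.326 0.064 -0.398
```

```text
t: 28.2
tool_pos: [0.4435, 0.3275, 0.0705]
orientation: [2.617, 1.738, 0.004]
force: [0.1, -0.8, -0.1]
opening: 0.0929
gripper_force: 0.0
t 28.2 pos [0.4435 0.3275 0.0705] yaw -0.399 q6 0.94 tilt [0.0021 0.0012] op 0.0929 F [ 0.1 -0.8 -0.1]
MOVE (tool axes, before turning) [-0.0022 -0.0013  0.0065] then TURN -0.001
```

To row units: 0.0055 m is 0.11.

```bash
python3 -m inch '[{"aperture":0.093,"trans":[0,0,0.11]},{"aperture":0.093},{"aperture":0.093},{"aperture":0.093}]' 40; python3 go.py 0.4415 0.326 0.064 -0.398
```

```text
t: 28.6
tool_pos: [0.4425, 0.3274, 0.0635]
orientation: [2.617, 1.739, 0.0]
force: [0.1, 0.6, -0.7]
opening: 0.0927
gripper_force: 0.0
t 28.6 pos [0.4425 0.3274 0.0635] yaw -0.398 q6 0.94 tilt [0.0002 0.0001] op 0.0927 F [ 0.1  0.6 -0.7]
MOVE (tool axes, before turning) [-0.0017 -0.0004 -0.0005] then TURN 0.0
```

To row units: -0.0015 m is -0.03, -0.0004 m is -0.008.

```bash
python3 -m inch '[{"aperture":0.05,"trans":[-0.03,-0.008,0]},{"aperture":0.04},{"aperture":0.04},{"aperture":0.035},{"aperture":0.03},{"aperture":0.015},{"aperture":0.015},{"aperture":0.015},{"aperture":0.015},{"aperture":0.015},{"aperture":0.015}]' 40; python3 go.py 0.4428 -0.3267 0.15 -0.398
```

```text
t: 29.7
tool_pos: [0.4415, 0.3261, 0.0634]
orientation: [2.617, 1.738, 0.0]
force: [0.2, 0.7, 0.2]
opening: 0.0233
gripper_force: 40.0
t 29.7 pos [0.4415 0.3261 0.0634] yaw -0.398 q6 0.94 tilt [0.0001 0.    ] op 0.0233 F [0.2 0.7 0.2]
MOVE (tool axes, before turning) [-0.6013  0.2542 -0.0866] then TURN 0.0
```

To row units: -0.0415 m is -0.83, -0.0206 m is -0.412.

```bash
python3 -m inch '[{"aperture":0.015,"trans":[0,0,-0.4]},{"aperture":0.015,"trans":[0,0,-0.8]},{"aperture":0.015,"trans":[0,0,-0.54]},{"aperture":0.015},{"aperture":0.015,"trans":[-0.412,0.178,0]},{"aperture":0.015,"trans":[-0.83,0.35,0]},{"aperture":0.015,"trans":[-0.83,0.35,0]},{"aperture":0.015,"trans":[-0.83,0.35,0]},{"aperture":0.015,"trans":[-0.83,0.35,0]},{"aperture":0.015,"trans":[-0.83,0.35,0]},{"aperture":0.015,"trans":[-0.83,0.35,0]},{"aperture":0.015,"trans":[-0.83,0.35,0]},{"aperture":0.015,"trans":[-0.83,0.35,0]},{"aperture":0.015,"trans":[-0.83,0.35,0]},{"aperture":0.015,"trans":[-0.83,0.35,0]},{"aperture":0.015,"trans":[-0.83,0.35,0]},{"aperture":0.015,"trans":[-0.83,0.35,0]},{"aperture":0.015,"trans":[-0.83,0.35,0]},{"aperture":0.015,"trans":[-0.412,0.178,0]},{"aperture":0.015,"trans":[-0.412,0.178,0]}]'|sed -n '2p;4p'; python3 -m inch '[{"aperture":0.015},{"aperture":0.015},{"aperture":0.015},{"aperture":0.015}]' 40; python3 go.py 0.4428 -0.3267 0.115 -0.398
```

```text
tool_pos: [0.4416, -0.3278, 0.1482]
force: [-0.9, 0.4, -1.8]
t: 32.1
tool_pos: [0.4428, -0.3256, 0.1499]
orientation: [-2.615, -1.739, 0.0]
force: [0.5, -0.2, -2.8]
opening: 0.0233
gripper_force: 40.0
t 32.1 pos [ 0.4428 -0.3256  0.1499] yaw -0.397 q6 -0.33 tilt [-0.0004  0.0006] op 0.0233 F [ 0.5 -0.2 -2.8]
MOVE (tool axes, before turning) [-0.001   0.0005  0.0349] then TURN 0.001
```

To row units: 0.0175 m is 0.35, 0.015 m is 0.3.

```bash
python3 -m inch '[{"aperture":0.015,"trans":[-0.02,0.01,0.3]},{"aperture":0.015,"trans":[0,0,0.35]},{"aperture":0.015},{"aperture":0.015},{"aperture":0.015},{"aperture":0.015}]' 40; python3 go.py 0.4428 -0.3267 0.0714 -0.398
python3 - <<'E'
from plant import read_camera
import cv2,numpy as np
from h import *
c=read_camera("scene");np.savez("s8.npz",**c)
cv2.imwrite("pics/s8.png",cv2.resize(cv2.convertScaleAbs(c["image"][110:210,240:370,::-1],alpha=1.8),None,fx=6,fy=6,interpolation=cv2.INTER_CUBIC))
E
```

```text
t: 32.7
tool_pos: [0.4434, -0.3282, 0.1188]
orientation: [2.615, 1.738, 0.001]
force: [0.5, 0.0, -1.3]
opening: 0.0235
gripper_force: 40.0
t 32.7 pos [ 0.4434 -0.3282  0.1188] yaw -0.398 q6 -0.33 tilt [ 0.0012 -0.001 ] op 0.0235 F [ 0.5  0.  -1.3]
MOVE (tool axes, before turning) [ 0.0012 -0.0012  0.0474] then TURN 0.0
```

View pics/s8.png

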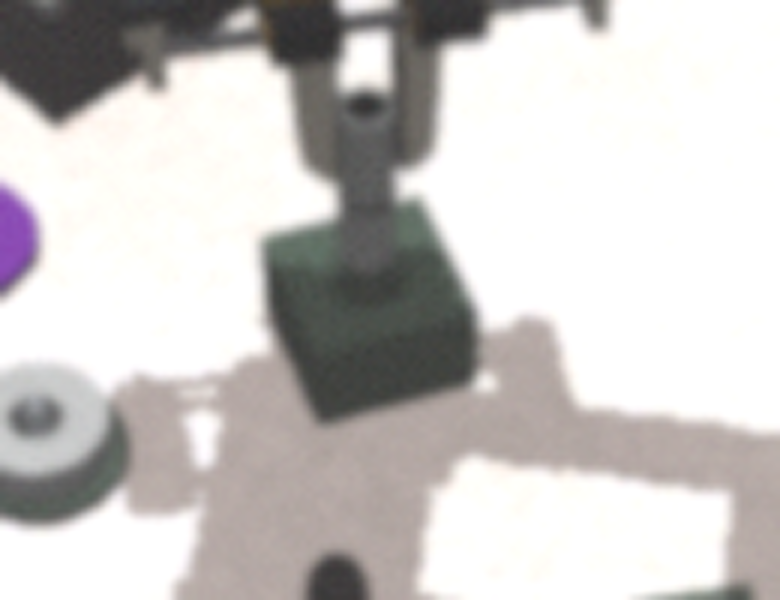

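The tube foot, crop (368,265), is centred over the bore mouth (368,285). Lowering with force checks.

To row units: 0.005 m is 0.1, 0.004 m is 0.08.

```bash
python3 -m inch '[{"aperture":0.015,"trans":[0.016,-0.016,0.1]},{"aperture":0.015,"trans":[0,0,0.08]},{"aperture":0.015,"trans":[0,0,0.06]},{"aperture":0.015},{"aperture":0.015}]' 40; python3 -m inch '[{"aperture":0.015,"trans":[0,0,0.06]},{"aperture":0.015,"trans":[0,0,0.04]},{"aperture":0.015},{"aperture":0.015}]' 40;  python3 go.py 0.4428 -0.3267 0.0714 -0.398
```

```text
t: 33.25
tool_pos: [0.4423, -0.3267, 0.1056]
orientation: [-2.616, -1.738, 0.0]
force: [-0.6, 0.8, -2.0]
opening: 0.0234
gripper_force: 40.0
t: 33.65
tool_pos: [0.4424, -0.3267, 0.1008]
orientation: [-2.617, -1.738, 0.0]
force: [0.2, -0.1, -1.8]
opening: 0.0232
gripper_force: 40.0
t 33.65 pos [ 0.4424 -0.3267  0.1008] yaw -0.398 q6 -0.33 tilt [-0.0001  0.0001] op 0.0232 F [ 0.2 -0.1 -1.8]
MOVE (tool axes, before turning) [0.0002 0.0004 0.0294] then TURN 0.0
```

To row units: 0.002 m is 0.04.

```bash
python3 -m inch '[{"aperture":0.015,"trans":[0,0,0.04]},{"aperture":0.015,"trans":[0,0,0.04]},{"aperture":0.015,"trans":[0,0,0.04]},{"aperture":0.015}]' 40|sed -n '2p;4p'; python3 go.py 0.4428 -0.3267 0.0714 -0.398
```

```text
tool_pos: [0.4422, -0.3266, 0.0943]
force: [0.9, 0.1, -1.3]
t 34.05 pos [ 0.4422 -0.3266  0.0943] yaw -0.398 q6 -0.33 tilt [-0.0006  0.0005] op 0.0231 F [ 0.9  0.1 -1.3]
MOVE (tool axes, before turning) [0.0001 0.0007 0.0229] then TURN -0.0
```

In the bore, with no contact. Continuing down.

To row units: 0.004 m is 0.08, 0.003 m is 0.06.

```bash
python3 -m inch '[{"aperture":0.015,"trans":[0,0,0.08]},{"aperture":0.015,"trans":[0,0,0.08]},{"aperture":0.015,"trans":[0,0,0.06]},{"aperture":0.015}]' 40|sed -n '2p;4p'; python3 -m inch '[{"aperture":0.015,"trans":[0,0,0.08]},{"aperture":0.015,"trans":[0,0,0.06]},{"aperture":0.015,"trans":[0,0,0.04]},{"aperture":0.015},{"aperture":0.015}]' 40|sed -n '2p;4p'; python3 -m inch '[{"aperture":0.015,"trans":[0,0,0.024]},{"aperture":0.015}]' 40|sed -n '2p;4p'
```

```text
tool_pos: [0.4421, -0.3265, 0.0831]
force: [-0.2, 0.7, -2.3]
tool_pos: [0.4424, -0.3268, 0.0748]
force: [0.1, 0.4, -1.9]
tool_pos: [0.4424, -0.3268, 0.0736]
force: [0.4, -0.1, -2.3]
```

To row units: 0.001 m is 0.02, 0.0007 m is 0.014.

```bash
for i in 1; do python3 -m inch '[{"aperture":0.015,"trans":[0,0,0.02]},{"aperture":0.015,"trans":[0,0,0.014]},{"aperture":0.015}]' 40|sed -n '2p;4p'; done; python3 -m inch '[{"aperture":0.015,"trans":[0,0,0.012]},{"aperture":0.015}]' 40|sed -n '2p;4p'; python3 -m inch '[{"aperture":0.015,"trans":[0,0,0.012]},{"aperture":0.015}]' 40|sed -n '2p;4p'
```

```text
tool_pos: [0.4423, -0.3267, 0.0718]
force: [-0.1, -0.2, -1.2]
tool_pos: [0.4425, -0.3268, 0.0714]
force: [0.4, -0.4, -1.6]
tool_pos: [0.4426, -0.3269, 0.0713]
force: [-2.8, 0.8, 4.0]
```

Bottomed at the expected height. Release, lift and look.

To row units: 0.045 m is 0.9, -0.04 m is -0.8.

```bash
python3 -m inch '[{"aperture":0.05},{"aperture":0.05},{"aperture":0.05},{"aperture":0.05},{"aperture":0.06},{"aperture":0.06},{"aperture":0.06,"trans":[0,0,-0.4]},{"aperture":0.06,"trans":[0,0,-0.8]},{"aperture":0.06,"trans":[0,0,-0.8]},{"aperture":0.06,"trans":[0.8,0,0]},{"aperture":0.06,"trans":[0.9,0,0]},{"aperture":0.06,"trans":[0.9,0,0]},{"aperture":0.06,"trans":[0.9,0,0]},{"aperture":0.06,"trans":[0.9,0,0]},{"aperture":0.06,"trans":[0.9,0,0]},{"aperture":0.06,"trans":[0.4,0,0]},{"aperture":0.06},{"aperture":0.06}]'
python3 - <<'E'
from plant import read_camera
import cv2,numpy as np
im=[cv2.resize(cv2.convertScaleAbs(c["image"][y:y+h,x:x+w,::-1],alpha=1.8),(390,300),interpolation=cv2.INTER_CUBIC) for c in (read_camera("scene"),) for y,x,h,w in((120,230,75,98),(130,180,150,195),(330,350,135,176),(60,150,410,533))]
cv2.imwrite("pics/s9.png",np.vstack([np.hstack(im[:2]),np.hstack(im[2:])]))
E
```

```text
t: 37.65
tool_pos: [0.5528, -0.064, 0.1706]
orientation: [2.616, 1.74, -0.001]
force: [0.7, 1.0, 0.4]
opening: 0.0601
gripper_force: 0.0
```

View pics/s9.png

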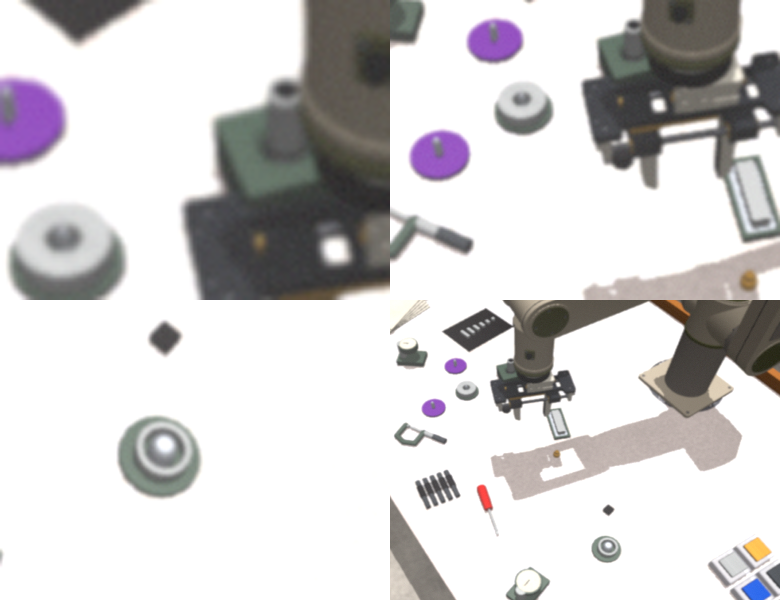

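The tube stands upright in the bore (285,120 in the first panel), down to its mark. Both rings and the block are in place, and the gripper is empty and clear. Handing in.

```bash
python3 -c "
from plant import robot
print(robot.close_job())"
```

```text
the job is handed in; nothing more can be done
None
```

All four gauges are in their holders, released and at rest; I handed the job in at about 38 s of the allowed 115 s, and no verdict was returned.

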